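# Open the left-hand gas valve a quarter turn and lock it

## Task

Two pull-to-unlock gas valves stand on the bench, and one has a left-hand spindle, marked by notches cut all round the flange of its knob. Open that valve by a quarter turn, which for a left-hand spindle means turning clockwise as you face the knob: pull the knob out to unlock it, turn it until its pointer meets the next long engraved line, then push it back in fully home so that it locks, and let go. Leave the plain-flanged valve as it is and do not disturb the loose fittings and spanner nearby.

Things in the scene. Friction and masses are not known exactly. Their poses are not given: they have to be found in the camera images.
- lh_knob (a point): centre of the left-hand valve's knob grip (flange rim cut by six wide notches); on the turning axis, 33 mm out from the face when in; moves with the knob. Black fluted grip, 36 mm diameter, 12 to 44 mm out from the face; flange under it 60 mm across, 4 to 12 mm out. z: turning axis, out of the face (30 deg from vertical, leaning to the robot); x: along the pointer (flange nose, white line on top)
- lh_face (a point): fixed pull-to-unlock valve: 110x100 mm foot plate, aluminium head with a square 86x86 mm face sloping 30 deg, facing the robot and up; brass fittings on the flanks (140 mm wide overall). This is the left-hand one (notched knob flange). Point: centre of its sloping face, 102 mm above the worktop; axes: z up, -x the way the valve faces.
- lh_pull (a joint): pull-out of the notched (left-hand) knob along its axis, m: 0 pushed fully in (locked), 0.014 fully out. About 3 N of friction; it stays where it is left, no spring
- lh_turn (a joint): turn of the notched (left-hand) knob, rad: about 0 at the start (pointer up the slope), grows CLOCKWISE facing the knob; stops at +-1.66. Pushed in, a tooth locks it (5 deg play); pulled out over 6 mm it turns freely (0.05 N m friction) and stays. It goes back in only with the pointer at a long engraved line: -1.571, 0 or +1.571; a few degrees off is drawn in
- rh_knob (a point): centre of the right-hand valve's knob grip (plain round flange), leave alone; on the turning axis, 33 mm out from the face when in; moves with the knob. Black fluted grip, 36 mm diameter, 12 to 44 mm out from the face; flange under it 60 mm across, 4 to 12 mm out. z: turning axis, out of the face (30 deg from vertical, leaning to the robot); x: along the pointer (flange nose, white line on top)
- rh_face (a point): fixed pull-to-unlock valve: 110x100 mm foot plate, aluminium head with a square 86x86 mm face sloping 30 deg, facing the robot and up; brass fittings on the flanks (140 mm wide overall). This is the plain right-hand one, to be left alone. Point and axes as for lh_face.
- rh_pull (a joint): pull-out of the plain (right-hand) knob along its axis, m: 0 pushed fully in (locked), 0.014 fully out. About 3 N of friction; it stays where it is left, no spring
- rh_turn (a joint): turn of the plain (right-hand) knob, rad: about 0 at the start (pointer up the slope), grows CLOCKWISE facing the knob; stops at +-1.66. Pushed in, a tooth locks it (5 deg play); pulled out over 6 mm it turns freely (0.05 N m friction) and stays. It goes back in only with the pointer at a long engraved line: -1.571, 0 or +1.571; a few degrees off is drawn in
- union_mid (a point): bystander: loose brass union fitting, 22x39x19 mm, lying between the valves; centre
- tee_mid (a point): bystander: loose steel tee fitting, 29x36x14 mm, behind or between the valves; centre
- spanner_mid (a point): bystander: loose small spanner, 18x112x5 mm, lying flat in front of the valves; centre

How it is judged:
By the outcome, as a careful person would: the job done as asked, in the order asked, and still so for the second after the job is handed in, with the robot touching nothing.
It also fails if it takes over 38 s, if anything falls off the work surface, if the arm or the gripper's body presses on something with over 40 N, if the wrist force passes 120 N, or if a joint passes its speed limit or range.

## Robot

A 6-joint arm with a two-finger parallel gripper is mounted at the origin on a cart in front of the work surface, level with it; the furniture and walls round the work are solid. World frame = base frame: x ahead of the robot, y to its left, z up, the work surface at z = 0. Lengths are in mm, angles in rad, forces in N, time in s.
With the tool pointing down it reaches from about 350 to 975 mm from the base axis. Payload 7.1 kg.
Tool frame: the origin (TCP) lies on the centre line of the jaws, within the pads' length; the fingertips stand 11 mm ahead of it and the grasp point (between the pads) lies 8 mm behind it; z points along the fingers, y is the direction in which the jaws open and shut (so a half turn about z gives the same grasp; the last joint's range is limited). The gripper opens to 88 mm and grips with 3 to 60 N. Pads are 20 mm wide; open, the fingers measure 115 mm over their backs; the gripper's body (75 mm by 178 mm) begins 61 mm behind the grasp point.
Start: joints at [1.299, 0.423, 1.63, -0, 1.089, -0.019], TCP at [156.291, 605.126, 233.675] pointing down, gripper open.
Joint ranges: [-3, 3], [-0.9, 2.11], [0.09, 2.58], [-1.31, 4.45], [0.11, 2.69], [-2.54, 2.54]. Speed limits (rad/s): [2.39, 2.39, 3.01, 3.14, 3.14, 3.14].

## Interface

Orientations are given as a rotation vector (axis times angle).
In Python, from cell import ctrl, camera gives the robot as it stands.
- The arm moves only by the tool move_arm, never from a script. Its argument "deltas" is a list of rows, each a list of 7 numbers: the shift along the tool's x, y, z in m, then the turn, a rotation vector about the tool's x, y, z in rad, then the finger opening in m, from 0 to 0.0878. In form: [[x, y, z, ax, ay, az, hand], ...]. A call has 1 to 5 rows; each row shifts and turns the commanded pose from where the row before left it, along the tool's axes as they then stand; what a row does not reach is not made up. A row lasts 1/10 s, in which the tool goes at most 50 mm and 8.59 degrees, less where a joint would pass 70% of its speed; a pose out of reach is approached as far as the arm can. A call is refused whole if a number of a shift passes 0.05 or a number of a turn 0.15, either way. A call with a gripper value outside its range is refused whole. The fingers move at their own pace and stop on an object; the grip force is fixed at half the most. Time passes only in rows, so rows that do not move let the fingers close. It gives the time, the measured TCP pose, the force and the opening at its end, in the units of the state.
- ctrl.sense(): the state, without advancing time (a new reading comes with each control period).
- camera(name): name is "scene" or "top" or "wrist"; returns a dict with "img" (480x640x3 uint8, red, green, blue), "mtx" (3x3 intrinsics, pixels), "xyz" and "rotation" of the camera in the world. Camera axes: x right, y down, z forward; pixel columns grow to the right and rows downward; lengths in mm; the calibration is good to about 2 mm. A picture is of the moment at which its call begins. There is no depth.
- ctrl.hand_in(): hands the job in, once; it reports no verdict.
The state is a dict: "time": time; "q": joint angles; "joint_vel": joint speeds; "joint_torque": joint torques, N m; "tcp_pos": TCP position; "tcp_rot": TCP orientation; "wrist_force": force on the tool from outside, world axes, zero at the start; "torque": the same for the moment, N m; "gripper_width": finger opening in mm.
Only numpy, scipy, OpenCV 4.12 (cv2) and the standard library are available. Lean on these libraries where they do the work, as an engineer would, in place of code of your own. Each camera call takes 0.05 s, during which the arm holds its last target.

## Working session

There is one attempt and no reset: what is moved stays moved. The work goes in short steps, Python scripts to look and compute and a tool call to move; the robot and the scene stay as the last step left them, time stands still between calls to the robot, and variables do not carry over. Pictures are saved under pics/ and viewed, and the job is handed in when it is done.

Besides the shell and the picture viewer there is one more tool, called after "Request:" by a JSON object that holds its "name" and its "arguments", one argument or row to a line. move_arm: Moves the arm, as the interface text tells. Its arguments: {"type":"object","properties":{"deltas":{"type":"array","items":{"type":"array","items":{"type":"number"}}}},"required":["deltas"]}

```bash
mkdir -p pics; ls; python3 - <<'E'
from cell import ctrl,camera
import cv2,pickle
s=ctrl.sense();print(s)
d={}
for n in ("scene","top","wrist"):
    c=camera(n);d[n]=c;cv2.imwrite(f"pics/{n}0.png",c["img"][:,:,::-1]);print(n,c["mtx"],c["xyz"],c["rotation"])
pickle.dump(d,open("c0.pkl","wb"))
E
```

```text
pics
{'time': 0.0, 'q': array([ 1.29899723e+00,  4.23827680e-01,  1.63066976e+00, -8.99676805e-06,
        1.08857611e+00, -1.89683261e-02]), 'joint_vel': array([ 1.32373038e-03,  3.84920473e-05, -7.36808252e-04,  7.80661721e-04,
        4.93367596e-05, -8.04796311e-04]), 'joint_torque': array([ 3.06941343e-03, -5.44637632e+01, -2.73664749e+01,  6.45203702e-02,
        2.28597829e-02, -1.26276700e-04]), 'tcp_pos': array([156.1590075 , 604.63744579, 232.91784274]), 'tcp_rot': array([-3.96056035e-01, -3.11631839e+00,  2.30330907e-03]), 'wrist_force': array([-0.70083487, -0.00664695, -0.07404358]), 'torque': array([-0.00151126, -0.04283632,  0.03342905]), 'gripper_width': 87.58853055991489}
scene [[501.29966095   0.         319.34348879]
 [  0.         501.29966095 246.35672558]
 [  0.           0.           1.        ]] [ -39.03282087 -383.70650568  551.35873328] [-1.89038792  1.11524931 -0.58511769]
top [[530.56436996   0.         322.52634046]
 [  0.         530.56436996 237.34456907]
 [  0.           0.           1.        ]] [428.26504046 -18.69417966 956.59491122] [-2.13974488  2.10276904 -0.15463664]
wrist [[347.60880155   0.         309.40088869]
 [  0.         347.60880155 238.29124093]
 [  0.           0.           1.        ]] [ 74.20619739 626.81385907 384.99232178] [2.2805807  1.76521775 0.27395428]
```

View pics/scene0.png

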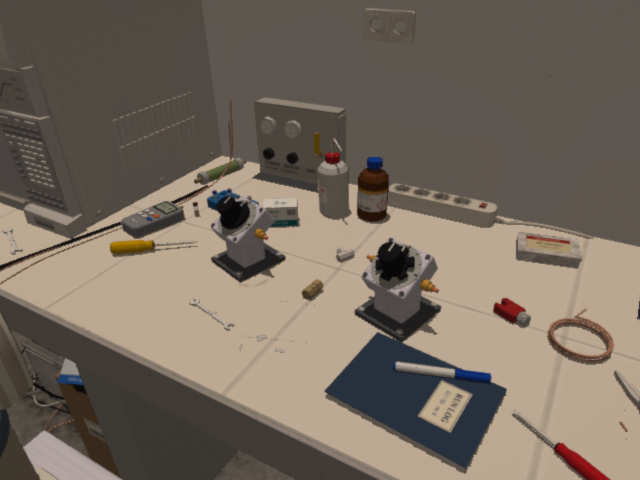

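View pics/top0.png

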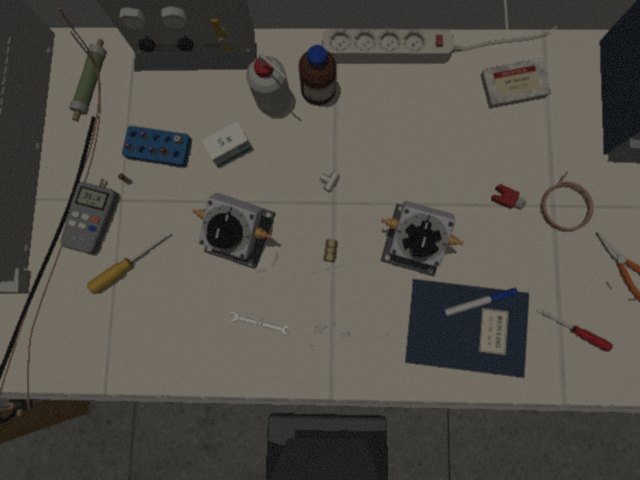

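The notched knob is the right-hand one in the top view, near (421,238). The plain one is near (225,232). I'll zoom in on both.

```bash
python3 - <<'E'
import cv2,numpy as np
a=cv2.imread("pics/top0.png");b=cv2.imread("pics/scene0.png")
A=cv2.resize(a[190:285,370:475],None,fx=5,fy=5,interpolation=cv2.INTER_CUBIC)
B=cv2.resize(a[180:275,185:285],None,fx=2.7,fy=2.7,interpolation=cv2.INTER_CUBIC)
cv2.imwrite("pics/z1.png",np.clip(A*1.8,0,255));cv2.imwrite("pics/z2.png",np.clip(B*1.8,0,255))
C=cv2.resize(b[230:335,345:450],None,fx=5,fy=5,interpolation=cv2.INTER_CUBIC)
cv2.imwrite("pics/z3.png",np.clip(C*1.3,0,255))
E
```

```text
[ WARN:0@0.071] global loadsave.cpp:1063 imwrite_ Unsupported depth image for selected encoder is fallbacked to CV_8U.
```

View pics/z1.png

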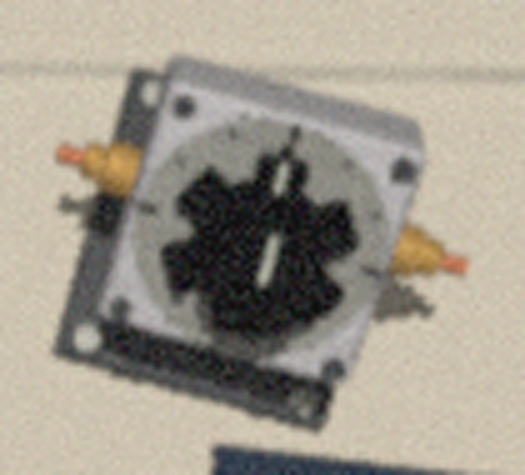

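View pics/z2.png

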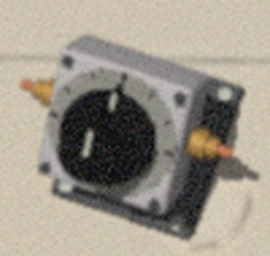

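View pics/z3.png

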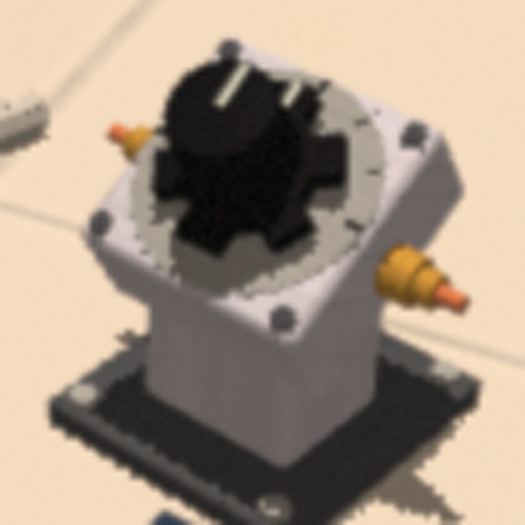

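```bash
cat > h.py <<'E'
import numpy as np,pickle,cv2
from scipy.spatial.transform import Rotation as R
def ray(c,p):
    K=c["mtx"];r=R.from_rotvec(c["rotation"]).as_matrix()
    d=r@np.linalg.solve(K,[p[0],p[1],1.]);return np.array(c["xyz"]),d/np.linalg.norm(d)
def tri(rs):
    A=np.zeros((3,3));b=np.zeros(3)
    for o,d in rs:
        P=np.eye(3)-np.outer(d,d);A+=P;b+=P@o
    x=np.linalg.solve(A,b)
    return x,[np.linalg.norm((np.eye(3)-np.outer(d,d))@(x-o)) for o,d in rs]
E
python3 - <<'E'
from h import *
d=pickle.load(open("c0.pkl","rb"))
T=np.array([(185,105),(404,170),(333,370),(120,308)])/5+[370,190]-.4
S=np.array([(230,48),(414,133),(283,317),(100,223)])/5+[345,230]-.4
X=[]
for t,s in zip(T,S):
    x,e=tri([ray(d["top"],t),ray(d["scene"],s)]);X.append(x);print(x.round(1),np.round(e,1))
X=np.array(X);c=X.mean(0);print("c",c)
print([np.linalg.norm(X[i]-X[(i+1)%4]).round(1) for i in range(4)])
u=np.linalg.svd(X-c)[2][2];u*=np.sign(u[2]);print("n",u,np.degrees(np.arccos(u[2])),np.degrees(np.arctan2(-u[1],-u[0])))
for a in(X[0]-X[3],X[1]-X[2],X[0]-X[1],X[3]-X[2]):print(np.degrees(np.arctan2(a[1],a[0])))
# grip top white line ends, nose
t=np.array([(275,237),(263,281)])/5+[370,190]-.4
s=np.array([(247,68),(219,106)])/5+[345,230]-.4
for a,b in zip(t,s):
    x,e=tri([ray(d["top"],a),ray(d["scene"],b)]);print(x,e)
E
```

```text
[ 617.6 -131.5  121.2] [0.8 0.8]
[ 597.3 -201.   121.3] [0.7 0.7]
[ 537.3 -184.4   85. ] [0.9 0.9]
[ 556.9 -114.6   84. ] [0.8 0.8]
c [ 577.26135232 -157.89304185  102.8934206 ]
[np.float64(72.4), np.float64(72.1), np.float64(72.5), np.float64(73.2)]
n [-0.48482511  0.14545311  0.86243145] 30.409308139505498 -16.699848374030516
-15.603943636985642
-15.481549962090305
73.70465400066145
74.31596897902632
[ 570.52110658 -155.46098988  146.61710262] [np.float64(0.7088835602592441), np.float64(0.708883560259301)]
[ 557.69856399 -152.49873958  139.46698544] [np.float64(0.40402196031593135), np.float64(0.4040219603158937)]
```

```bash
python3 - <<'E'
from h import *
from cell import ctrl
s=ctrl.sense();M=R.from_rotvec(s["tcp_rot"]).as_matrix();print(M.round(3))
n=np.array([-.5*np.cos(np.radians(15.9)),.5*np.sin(np.radians(15.9)),.866])
d=pickle.load(open("c0.pkl","rb"))["wrist"]
print("cam in tool",M.T@(d["xyz"]-s["tcp_pos"]), (M.T@R.from_rotvec(d["rotation"]).as_matrix()).round(2))
for nm,p in dict(botR=(318,75),botW=(265,80),cab=(35,290)).items():
    c=pickle.load(open("c0.pkl","rb"))["top"];o,v=ray(c,p);print(nm,[(o+v*(z-o[2])/v[2]).round() for z in(0,150,300)])
E
```

```text
[[-0.968  0.25  -0.   ]
 [ 0.25   0.968 -0.001]
 [ 0.    -0.001 -1.   ]]
cam in tool [  84.9087857     0.67921926 -151.91080586] [[-0.   -0.95 -0.3 ]
 [ 1.   -0.    0.  ]
 [-0.   -0.3   0.95]]
botR [array([910.,  21.,   0.]), array([835.,  15., 150.]), array([759.,   9., 300.])]
botW [array([899., 124.,   0.]), array([825., 101., 150.]), array([752.,  79., 300.])]
cab [array([487., 529.,   0.]), array([478., 443., 150.]), array([469., 357., 300.])]
```

View pics/wrist0.png

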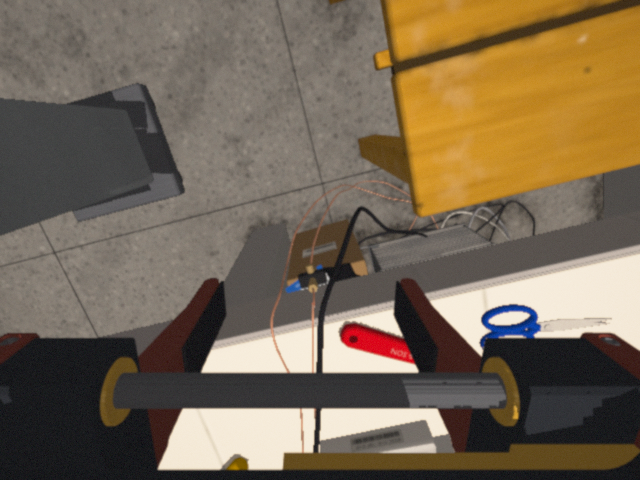

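The measured face centre is (577,-158,102), yaw -15.9°, tilt 30.4° and screw pitch 72 mm, all of which agree with the given sizes. I'll retract, swing the base round, then tilt onto the knob axis.

Request:
{"name": "move_arm", "arguments": {
  "deltas": [
    [0, -0.035, -0.015, 0, 0, 0, 0.0878],
    [0, -0.04, -0.02, 0, 0, 0, 0.0878],
    [0, -0.04, -0.02, 0, 0, 0, 0.0878],
    [0, -0.04, -0.02, 0, 0, 0, 0.0878],
    [0, -0.035, -0.015, 0, 0, 0, 0.0878]
  ]
}}

```text
time: 0.65
tcp_pos: [108.3, 419.3, 324.4]
tcp_rot: [0.396, 3.117, 0.0]
wrist_force: [-0.6, 0.5, 0.8]
gripper_width: 87.7
```

Request:
{"name": "move_arm", "arguments": {
  "deltas": [
    [-0.03, -0.001, 0, 0, 0, 0.07, 0.0878],
    [-0.046, -0.0025, 0, 0, 0, 0.11, 0.0878],
    [-0.046, -0.0025, 0, 0, 0, 0.11, 0.0878],
    [-0.046, -0.0025, 0, 0, 0, 0.11, 0.0878],
    [-0.046, -0.0025, 0, 0, 0, 0.11, 0.0878]
  ]
}}

```text
time: 1.15
tcp_pos: [295.7, 317.3, 323.7]
tcp_rot: [1.175, 2.913, 0.001]
wrist_force: [0.5, 0.8, -0.1]
gripper_width: 87.7
```

Request:
{"name": "move_arm", "arguments": {
  "deltas": [
    [-0.046, -0.0025, 0, 0, 0, 0.11, 0.0878],
    [-0.046, -0.0025, 0, 0, 0, 0.11, 0.0878],
    [-0.046, -0.0025, 0, 0, 0, 0.11, 0.0878],
    [-0.046, -0.0025, 0, 0, 0, 0.11, 0.0878],
    [-0.046, -0.0025, 0, 0, 0, 0.11, 0.0878]
  ]
}}

```text
time: 1.65
tcp_pos: [410.7, 120.7, 323.7]
tcp_rot: [1.923, 2.484, 0.0]
wrist_force: [0.1, -0.6, 0.1]
gripper_width: 88.1
```

Request:
{"name": "move_arm", "arguments": {
  "deltas": [
    [-0.046, -0.0025, 0, 0, 0, 0.11, 0.0878],
    [-0.046, -0.0025, 0, 0, 0, 0.11, 0.0878],
    [-0.046, -0.0025, 0, 0, 0, 0.11, 0.0878],
    [-0.04, -0.002, 0, 0, 0, 0.09, 0.0878],
    [-0.03, -0.001, 0, 0, 0, 0.07, 0.0878]
  ]
}}

```text
time: 2.15
tcp_pos: [411.7, -86.0, 323.6]
tcp_rot: [2.468, 1.943, -0.0]
wrist_force: [0.6, 0.6, -0.9]
gripper_width: 88.0
```

```bash
cat >> h.py <<'E'
y0=np.radians(15.9);FC=np.array([577.,-158.,102.])
N=np.array([-.5*np.cos(y0),.5*np.sin(y0),np.sqrt(.75)])
U=np.array([np.cos(y0)*np.sqrt(.75),-np.sin(y0)*np.sqrt(.75),.5])
def target(out,turn=0.):
    z=-N;x=np.cross(U,z);M=np.c_[x,U,z]@R.from_rotvec([0,0,turn]).as_matrix();return FC+out*N,M
def plan(s,out,turn,n):
    p,M=target(out,turn);p0=s["tcp_pos"];r0=R.from_rotvec(s["tcp_rot"])
    w=(r0.inv()*R.from_matrix(M)).as_rotvec()
    print("rot err",w.round(4),"pos err tool",(r0.inv().apply(p-p0)).round(1))
    for i in range(n):
        r=r0*R.from_rotvec(w*i/n);print(np.r_[r.inv().apply((p-p0)/n)/1000,w/n].round(4).tolist())
E
python3 - <<'E'
from h import *
from cell import ctrl
s=ctrl.sense();plan(s,110,0,6)
E
```

```text
rot err [-0.5236 -0.0104  0.0397] pos err tool [-28.9 122.7 126.3]
[-0.0048, 0.0204, 0.0211, -0.0873, -0.0017, 0.0066]
[-0.0047, 0.0186, 0.0228, -0.0873, -0.0017, 0.0066]
[-0.0045, 0.0165, 0.0243, -0.0873, -0.0017, 0.0066]
[-0.0044, 0.0144, 0.0257, -0.0873, -0.0017, 0.0066]
[-0.0042, 0.0121, 0.0268, -0.0873, -0.0017, 0.0066]
[-0.0041, 0.0098, 0.0278, -0.0873, -0.0017, 0.0066]
```

Request:
{"name": "move_arm", "arguments": {
  "deltas": [
    [-0.0048, 0.0204, 0.0211, -0.0873, -0.0017, 0.0066, 0.0878],
    [-0.0047, 0.0186, 0.0228, -0.0873, -0.0017, 0.0066, 0.0878],
    [-0.0045, 0.0165, 0.0243, -0.0873, -0.0017, 0.0066, 0.0878]
  ]
}}

```text
time: 2.45
tcp_pos: [469.1, -112.9, 260.2]
tcp_rot: [2.309, 1.787, 0.237]
wrist_force: [-1.0, -0.5, -0.7]
gripper_width: 88.0
```

Request:
{"name": "move_arm", "arguments": {
  "deltas": [
    [-0.0044, 0.0144, 0.0257, -0.0873, -0.0017, 0.0066, 0.0878],
    [-0.0042, 0.0121, 0.0268, -0.0873, -0.0017, 0.0066, 0.0878],
    [-0.0041, 0.0098, 0.0278, -0.0873, -0.0017, 0.0066, 0.0878],
    [0, 0, 0, 0, 0, 0, 0.0878]
  ]
}}

```text
time: 2.85
tcp_pos: [522.7, -139.9, 193.6]
tcp_rot: [2.149, 1.629, 0.432]
wrist_force: [-0.4, -0.2, -0.2]
gripper_width: 87.9
```

```bash
python3 - <<'E'
from h import *
from cell import ctrl,camera
s=ctrl.sense();plan(s,26,0,4);print(s["q"].round(3))
for n in("wrist","scene"):
    c=camera(n);cv2.imwrite(f"pics/{n}1.png",c["img"][:,:,::-1])
    K=c["mtx"];Rm=R.from_rotvec(c["rotation"]).as_matrix()
    for o in(0,44):
        q=K@(Rm.T@(FC+o*N-c["xyz"]));print(n,o,q[:2]/q[2])
E
```

```text
rot err [-0.0059 -0.0026  0.0036] pos err tool [-2.7  4.2 81.9]
[-0.0007, 0.0011, 0.0205, -0.0015, -0.0007, 0.0009]
[-0.0007, 0.001, 0.0205, -0.0015, -0.0007, 0.0009]
[-0.0007, 0.001, 0.0205, -0.0015, -0.0007, 0.0009]
[-0.0006, 0.001, 0.0205, -0.0015, -0.0007, 0.0009]
[-0.288  0.218  2.18   0.034  0.227 -0.046]
wrist 0 [315.27123474 243.77939549]
wrist 44 [315.91749465 264.64422246]
scene 0 [395.03414792 265.86999457]
scene 44 [387.34272623 251.00320588]
```

View pics/wrist1.png

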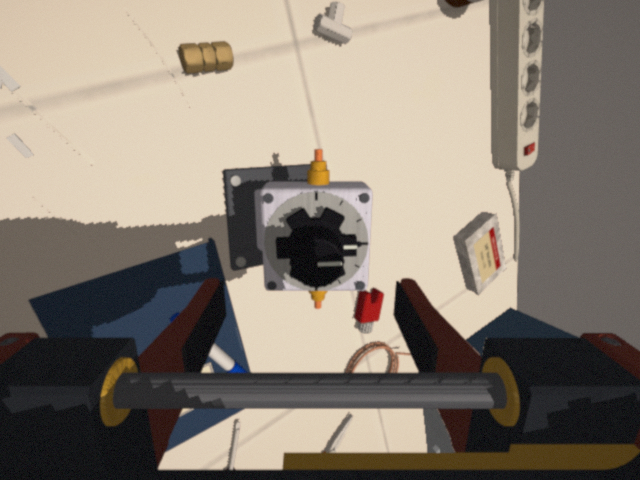

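View pics/scene1.png

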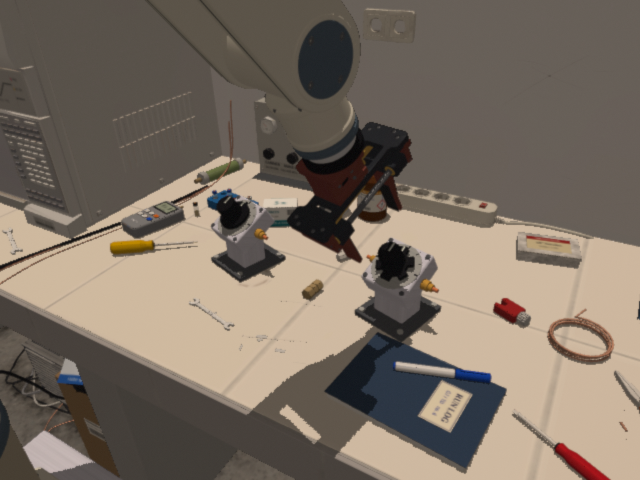

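Request:
{"name": "move_arm", "arguments": {
  "deltas": [
    [-0.001, 0.002, 0.02, -0.0015, -0.0007, 0.0009, 0.0878],
    [-0.001, 0.0015, 0.02, -0.0015, -0.0007, 0.0009, 0.0878],
    [0, 0.001, 0.015, -0.0015, -0.0007, 0.0009, 0.0878],
    [0, 0, 0, 0, 0, 0, 0.0878]
  ]
}}

```text
time: 3.35
tcp_pos: [555.5, -150.6, 152.4]
tcp_rot: [2.143, 1.622, 0.438]
wrist_force: [0.3, 0.5, -1.3]
gripper_width: 87.8
```

```bash
python3 - <<'E'
from h import *
from cell import ctrl,camera
s=ctrl.sense();plan(s,27,0,2);print(s["q"].round(3))
for n in("wrist","scene"):
    c=camera(n);cv2.imwrite(f"pics/{n}2.png",c["img"][:,:,::-1])
    K=c["mtx"];Rm=R.from_rotvec(c["rotation"]).as_matrix()
    for o in(0,44):
        q=K@(Rm.T@(FC+o*N-c["xyz"]));print(n,o,q[:2]/q[2])
E
```

```text
rot err [ 0.0037 -0.0012  0.0018] pos err tool [-1.3 -5.6 28. ]
[-0.0006, -0.0028, 0.014, 0.0018, -0.0006, 0.0009]
[-0.0006, -0.0028, 0.014, 0.0018, -0.0006, 0.0009]
[-0.289  0.346  2.14   0.054  0.128 -0.066]
wrist 0 [300.93043369 267.87806726]
wrist 44 [299.24749675 300.26512794]
scene 0 [395.03414792 265.86999457]
scene 44 [387.34272623 251.00320588]
```

View pics/wrist2.png

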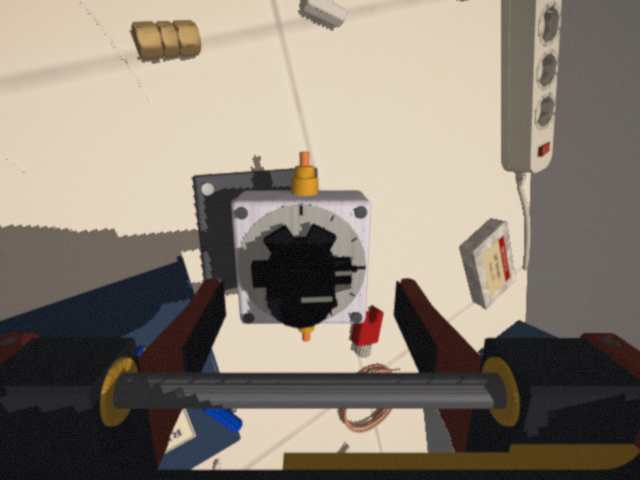

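```bash
cat > kin.py <<'E'
from h import *
from cell import ctrl
from scipy.optimize import least_squares
s=ctrl.sense()
D=[([1.29899723,.42382768,1.63066976,0,1.08857611],[156.159,604.637,232.918],None),
   ([-.288,.218,2.18,.034,.227],[522.9,-140.5,192.9],None),(s["q"],s["tcp_pos"],None)]
def fk(q,P):
    r0,z0,L1,L2,Lt=P;a=q[1];b=a+q[2];c=b+q[4]
    return np.array([r0+L1*np.sin(a)+L2*np.sin(b)+Lt*np.sin(c),z0+L1*np.cos(a)+L2*np.cos(b)+Lt*np.cos(c)])
E
python3 - <<'E'
from kin import *
def res(P): return np.concatenate([fk(q,P)-[np.hypot(*p[:2]),p[2]] for q,p,_ in D]+[[(P[0]-0)*.001]])
f=least_squares(res,[0,300,450,450,200]);print(f.x.round(1),res(f.x).round(1))
P=f.x
for out in(24,27,30,33,36,40,45,55):
  o=[]
  for tilt in(30,28,26,24):
    p,_=target(out);c=np.pi-np.radians(tilt)
    g=least_squares(lambda v:fk([0,v[0],v[1],0,c-v[0]-v[1]],P)-[np.hypot(*p[:2]),p[2]],[.35,2.1]).x
    o.append((c-g.sum()).round(3))
  print(out,o)
E
```

```text
[114.6 130.9 477.3 354.3 167.6] [-0.2  0.8 -1.  -2.4  1.1  1.7  0.1]
24 [np.float64(0.047), np.float64(0.098), np.float64(0.148), np.float64(0.198)]
27 [np.float64(0.053), np.float64(0.104), np.float64(0.154), np.float64(0.203)]
30 [np.float64(0.059), np.float64(0.11), np.float64(0.16), np.float64(0.209)]
33 [np.float64(0.065), np.float64(0.116), np.float64(0.166), np.float64(0.215)]
36 [np.float64(0.072), np.float64(0.122), np.float64(0.172), np.float64(0.221)]
40 [np.float64(0.08), np.float64(0.13), np.float64(0.18), np.float64(0.229)]
45 [np.float64(0.09), np.float64(0.14), np.float64(0.19), np.float64(0.239)]
55 [np.float64(0.112), np.float64(0.162), np.float64(0.211), np.float64(0.259)]
```

```bash
cat >> h.py <<'E'
FC=FC+.5*U+.6*np.cross(U,-N)
TILT=np.radians(28)
def target(out,turn=0.):
    h=np.array([np.cos(y0),-np.sin(y0),0]);k=np.array([0,0,1.])
    z=np.sin(TILT)*h-np.cos(TILT)*k;u=np.cos(TILT)*h+np.sin(TILT)*k
    M=np.c_[np.cross(u,z),u,z]@R.from_rotvec([0,0,turn]).as_matrix();return FC+out*N,M
E
python3 - <<'E'
from h import *
from cell import ctrl
s=ctrl.sense();plan(s,52,0,1);plan(s,36,0,2);print(s["q"].round(3))
E
```

```text
rot err [ 0.0398 -0.001   0.0018] pos err tool [-0.6 -5.   3.9]
[-0.0006, -0.005, 0.0039, 0.0398, -0.001, 0.0018]
rot err [ 0.0398 -0.001   0.0018] pos err tool [-0.6 -5.1 19.9]
[-0.0003, -0.0025, 0.01, 0.0199, -0.0005, 0.0009]
[-0.0003, -0.0023, 0.01, 0.0199, -0.0005, 0.0009]
[-0.289  0.344  2.142  0.054  0.128 -0.066]
```

Request:
{"name": "move_arm", "arguments": {
  "deltas": [
    [-0.0006, -0.005, 0.004, 0.04, -0.001, 0.002, 0.0878],
    [0, 0, 0, 0, 0, 0, 0.0878],
    [0, 0, 0, 0, 0, 0, 0.0878]
  ]
}}

```text
time: 3.75
tcp_pos: [552.6, -150.6, 147.2]
tcp_rot: [2.172, 1.639, 0.41]
wrist_force: [-0.7, 0.8, -0.3]
gripper_width: 88.1
```

```bash
python3 - <<'E'
from h import *
from cell import ctrl
s=ctrl.sense();plan(s,36,0,1);print(s["q"].round(3))
E
```

```text
rot err [ 0.0018  0.0001 -0.0003] pos err tool [ 0.2  0.5 15.9]
[0.0002, 0.0005, 0.0159, 0.0018, 0.0001, -0.0003]
[-0.29   0.353  2.126  0.033  0.172 -0.043]
```

Request:
{"name": "move_arm", "arguments": {
  "deltas": [
    [0, 0.0005, 0.009, 0, 0, 0, 0.0878],
    [0, 0, 0.008, 0, 0, 0, 0.0878],
    [0, 0, 0, 0, 0, 0, 0.0878]
  ]
}}

```text
time: 4.05
tcp_pos: [560.3, -152.9, 130.0]
tcp_rot: [2.174, 1.641, 0.408]
wrist_force: [0.5, 0.3, 0.1]
gripper_width: 87.4
```

```bash
python3 - <<'E'
from h import *
from cell import ctrl,camera
s=ctrl.sense();plan(s,35,0,1);print(s["q"].round(3),s["wrist_force"].round(1),s["torque"].round(2))
for n in("wrist","scene"):
    c=camera(n);cv2.imwrite(f"pics/{n}3.png",c["img"][:,:,::-1])
I=cv2.imread("pics/scene3.png")[190:340,310:470];cv2.imwrite("pics/z4.png",cv2.resize(I,None,fx=4,fy=4,interpolation=cv2.INTER_CUBIC))
E
```

```text
rot err [-0.0017  0.0002 -0.0005] pos err tool [ 0.2  1.6 -2.1]
[0.0002, 0.0016, -0.0021, -0.0017, 0.0002, -0.0005]
[-0.29   0.398  2.115  0.039  0.143 -0.048] [0.5 0.3 0.1] [-0.02  0.29  0.01]
```

View pics/z4.png

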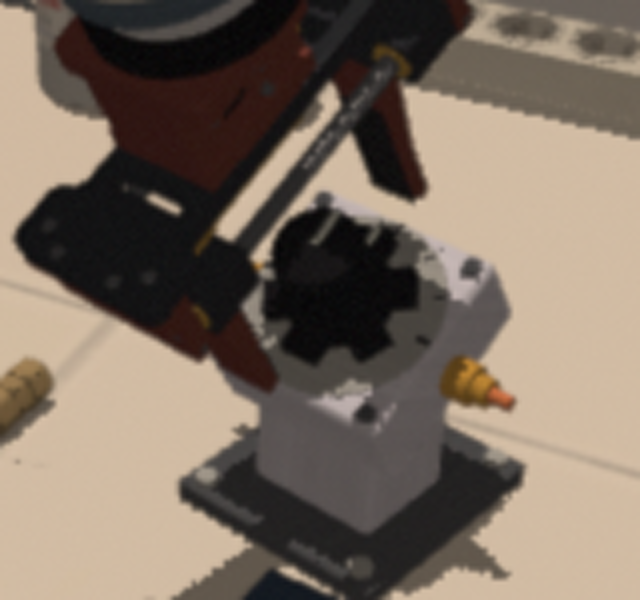

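View pics/wrist3.png

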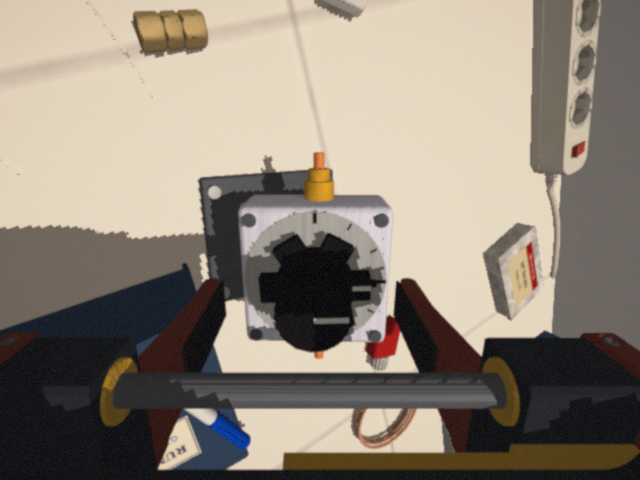

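Request:
{"name": "move_arm", "arguments": {
  "deltas": [
    [0, 0.002, -0.0015, 0, 0, 0, 0.07],
    [0, 0, 0, 0, 0, 0, 0.05],
    [0, 0, 0, 0, 0, 0, 0.04],
    [0, 0, 0, 0, 0, 0, 0.03],
    [0, 0, 0, 0, 0, 0, 0.03]
  ]
}}

```text
time: 4.65
tcp_pos: [561.4, -153.2, 133.6]
tcp_rot: [2.173, 1.64, 0.409]
wrist_force: [-0.4, 0.4, -0.4]
gripper_width: 51.5
```

Request:
{"name": "move_arm", "arguments": {
  "deltas": [
    [0, 0, 0, 0, 0, 0, 0.02],
    [0, 0, 0, 0, 0, 0, 0.01],
    [0, 0, 0, 0, 0, 0, 0.01]
  ]
}}

```text
time: 4.95
tcp_pos: [560.9, -153.0, 133.3]
tcp_rot: [2.174, 1.64, 0.408]
wrist_force: [-3.0, 1.1, 1.8]
gripper_width: 35.5
```

```bash
python3 - <<'E'
from h import *
from cell import ctrl
s=ctrl.sense();plan(s,35,0,1);print(s["q"].round(3),s["wrist_force"].round(1),s["torque"].round(2))
print("F in tool",R.from_rotvec(s["tcp_rot"]).inv().apply(s["wrist_force"]).round(1))
E
```

```text
rot err [-0.0012  0.0002 -0.0005] pos err tool [ 0.2 -0.6  0.5]
[0.0002, -0.0006, 0.0005, -0.0012, 0.0002, -0.0005]
[-0.29   0.392  2.112  0.037  0.15  -0.046] [-3.   1.1  1.8] [ 0.04  0.43 -0.01]
F in tool [ 0.2 -1.9 -3. ]
```

Request:
{"name": "move_arm", "arguments": {
  "deltas": [
    [0, -0.0001, -0.003, 0, 0, 0, 0.01],
    [0, -0.0001, -0.003, 0, 0, 0, 0.01],
    [0, -0.0001, -0.003, 0, 0, 0, 0.01],
    [0, -0.0001, -0.003, 0, 0, 0, 0.01],
    [0, 0, 0, 0, 0, 0, 0.01]
  ]
}}

```text
time: 5.45
tcp_pos: [555.0, -151.4, 144.0]
tcp_rot: [2.174, 1.64, 0.408]
wrist_force: [-3.2, 0.9, 0.9]
gripper_width: 35.5
```

```bash
cat > st.py <<'E'
import sys
from h import *
from cell import ctrl,camera
s=ctrl.sense();plan(s,float(sys.argv[1]),float(sys.argv[2]),1);print(s["time"],s["q"].round(3),s["torque"].round(2),s["gripper_width"])
print("F in tool",R.from_rotvec(s["tcp_rot"]).inv().apply(s["wrist_force"]).round(1))
if len(sys.argv)>3:
    t=sys.argv[3]
    for n in("wrist","scene","top"):
        c=camera(n);cv2.imwrite(f"pics/{n}{t}.png",c["img"][:,:,::-1])
    I=cv2.imread(f"pics/scene{t}.png")[190:340,310:470];cv2.imwrite(f"pics/zs{t}.png",cv2.resize(I,None,fx=4,fy=4,interpolation=cv2.INTER_CUBIC))
E
python3 st.py 47 0 5
```

```text
rot err [-0.0011  0.0002 -0.0005] pos err tool [ 0.3 -0.6  0.9]
[0.0003, -0.0006, 0.0009, -0.0011, 0.0002, -0.0005]
5.45 [-0.29   0.363  2.12   0.033  0.171 -0.043] [ 0.03  0.79 -0.05] 35.541543272275064
F in tool [-0.  -2.5 -2.3]
```

View pics/zs5.png

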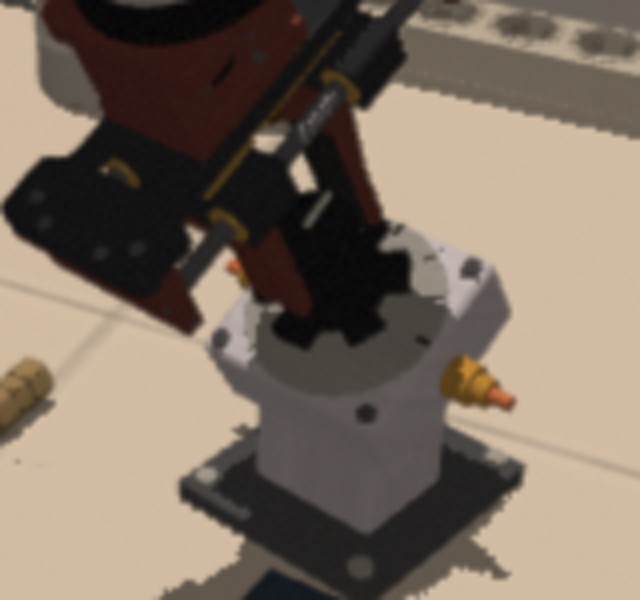

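The knob is out, held at 35.5 mm. Next is the clockwise turn, which is positive about tool z.

Request:
{"name": "move_arm", "arguments": {
  "deltas": [
    [0, 0, 0, 0, 0, 0.07, 0.01],
    [0, 0, 0, 0, 0, 0.11, 0.01],
    [0, 0, 0, 0, 0, 0.11, 0.01],
    [0, 0, 0, 0, 0, 0.11, 0.01]
  ]
}}

```text
time: 6.0
tcp_pos: [555.1, -151.3, 143.6]
tcp_rot: [2.504, 1.192, 0.517]
wrist_force: [-3.7, 1.5, 0.5]
gripper_width: 35.4
```

```bash
python3 st.py 47 0.4
```

```text
rot err [-0.0012  0.0007 -0.0049] pos err tool [-0.  -0.6  0.5]
[-0.0, -0.0006, 0.0005, -0.0012, 0.0007, -0.0049]
6.0 [-0.29   0.364  2.12   0.033  0.17   0.362] [0.19 0.87 0.05] 35.37765932661003
F in tool [-0.9 -3.2 -2.3]
```

Request:
{"name": "move_arm", "arguments": {
  "deltas": [
    [0, 0, 0, 0, 0, 0.12, 0.01],
    [0, 0, 0, 0, 0, 0.12, 0.01],
    [0, 0, 0, 0, 0, 0.12, 0.01],
    [0, 0, 0, 0, 0, 0.12, 0.01],
    [0, 0, 0, 0, 0, 0.12, 0.01]
  ]
}}

```text
time: 6.5
tcp_pos: [555.1, -151.1, 143.5]
tcp_rot: [2.841, 0.412, 0.651]
wrist_force: [-2.9, 3.7, 0.8]
gripper_width: 35.4
```

Request:
{"name": "move_arm", "arguments": {
  "deltas": [
    [0, 0, 0, 0, 0, 0.12, 0.01],
    [0, 0, 0, 0, 0, 0.12, 0.01],
    [0, 0, 0, 0, 0, 0.12, 0.01],
    [0, 0, 0, 0, 0, 0.12, 0.01],
    [0, 0, 0, 0, 0, 0.09, 0.01]
  ]
}}

```text
time: 7.0
tcp_pos: [555.4, -151.0, 143.7]
tcp_rot: [2.957, -0.419, 0.736]
wrist_force: [-2.8, 5.0, -0.4]
gripper_width: 35.1
```

Request:
{"name": "move_arm", "arguments": {
  "deltas": [
    [0, 0, 0, 0, 0, 0, 0.01]
  ]
}}

```text
time: 7.1
tcp_pos: [555.4, -151.0, 143.7]
tcp_rot: [2.957, -0.413, 0.736]
wrist_force: [-3.0, 4.3, -0.4]
gripper_width: 35.5
```

```bash
python3 st.py 47 1.571 6
```

```text
rot err [-0.0002  0.0011 -0.0001] pos err tool [-0.7  0.2  0.5]
[-0.0007, 0.0002, 0.0005, -0.0002, 0.0011, -0.0001]
7.1 [-0.289  0.364  2.12   0.033  0.17   1.528] [1.14 0.54 0.45] 35.46904567330168
F in tool [-3.7 -3.3 -1.6]
```

View pics/zs6.png

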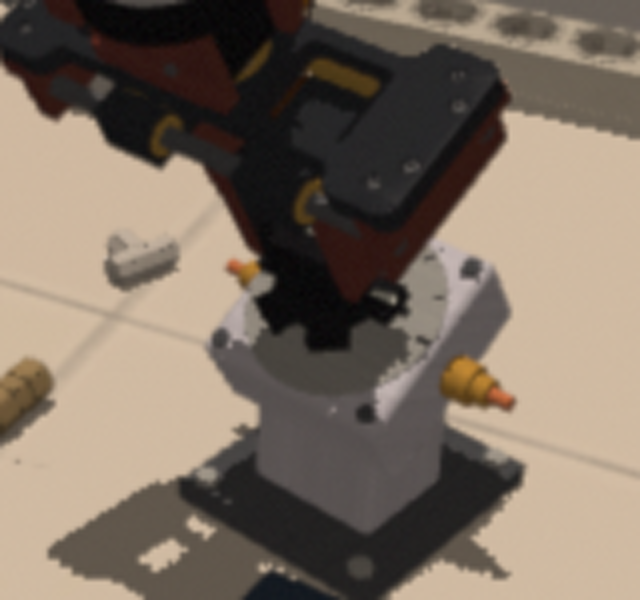

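View pics/wrist6.png

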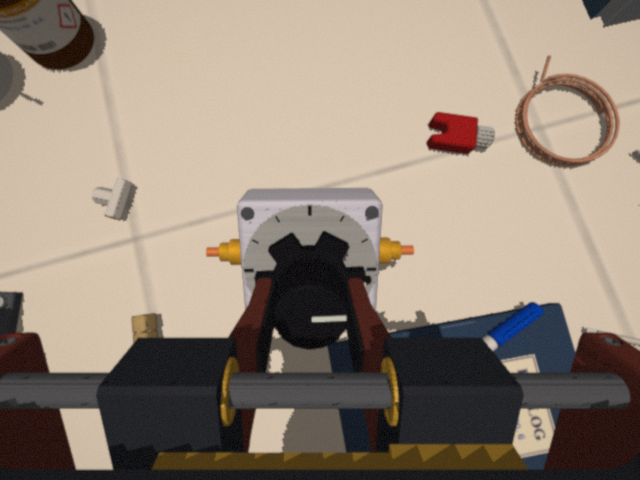

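```bash
python3 - <<'E'
import cv2,numpy as np
for t in "56":
    I=cv2.imread(f"pics/wrist{t}.png")
    c=I[195:355,225:405];cv2.imwrite(f"pics/w{t}z.png",cv2.resize(np.clip(c*1.8,0,255).astype(np.uint8),None,fx=4,fy=4,interpolation=cv2.INTER_CUBIC))
    m=(I[:,:,1]>90).astype(np.uint8);m[:305]=0;m[335:]=0;m[:,:300]=0;m[:,352:]=0
    n,l,st,ce=cv2.connectedComponentsWithStats(m)
    for i in range(1,n):
        if st[i,4]>40:
            y,x=np.nonzero(l==i);v=cv2.fitLine(np.c_[x,y].astype(np.float32),cv2.DIST_L2,0,.01,.01).ravel();print(t,st[i],np.degrees(np.arctan2(v[1],v[0])))
E
```

```text
5 [310 315  34   6 158] -2.1429856
5 [338 325  10  10  48] -56.993874
6 [311 315  36   8 224] -2.4776106
```

View pics/w6z.png

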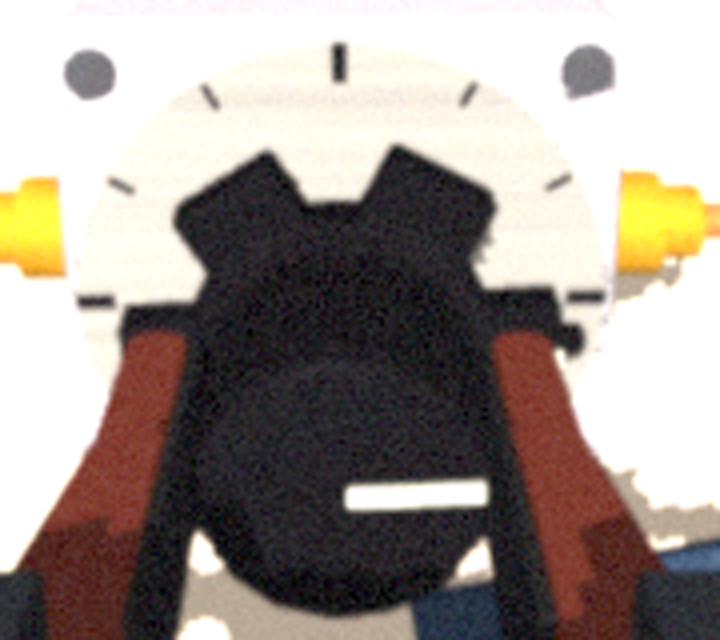

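View pics/w5z.png

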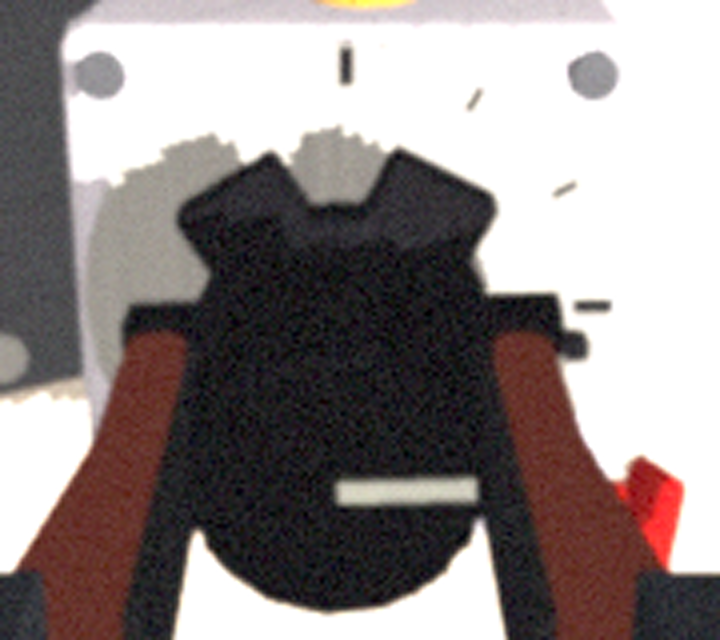

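The tool and knob turned together with no slip. Now I'll push it home.

Request:
{"name": "move_arm", "arguments": {
  "deltas": [
    [0, 0, 0.003, 0, 0, 0.02, 0.01],
    [0.0001, 0, 0.003, 0, 0, 0, 0.01],
    [0.0001, 0, 0.003, 0, 0, 0, 0.01],
    [0.0001, 0, 0.002, 0, 0, 0, 0.01],
    [0, 0, 0, 0, 0, 0, 0.01]
  ]
}}

```text
time: 7.75
tcp_pos: [560.7, -152.6, 133.9]
tcp_rot: [2.957, -0.439, 0.737]
wrist_force: [-0.8, 3.8, -3.0]
gripper_width: 35.6
```

```bash
python3 st.py 35 1.571
```

```text
rot err [-0.0001  0.0011 -0.0168] pos err tool [-0.6  0.2  1.2]
[-0.0006, 0.0002, 0.0012, -0.0001, 0.0011, -0.0168]
7.75 [-0.289  0.39   2.113  0.037  0.152  1.541] [1.02 0.52 0.5 ] 35.55752054589519
F in tool [-3.1 -3.4  1.8]
```

Request:
{"name": "move_arm", "arguments": {
  "deltas": [
    [0, 0, 0.001, 0, 0, 0, 0.01],
    [0, 0, 0.001, 0, 0, 0, 0.01],
    [0, 0, 0, 0, 0, 0, 0.01]
  ]
}}

```text
time: 8.05
tcp_pos: [561.2, -153.0, 133.1]
tcp_rot: [2.957, -0.44, 0.738]
wrist_force: [-9.9, 5.6, 11.3]
gripper_width: 35.4
```

```bash
python3 st.py 35 1.571
```

```text
rot err [ 0.0001  0.0004 -0.0177] pos err tool [-0.7 -0.1  0.2]
[-0.0007, -0.0001, 0.0002, 0.0001, 0.0004, -0.0177]
8.05 [-0.289  0.392  2.112  0.037  0.149  1.541] [0.79 0.93 0.28] 35.370728675638446
F in tool [ -4.5  -2.6 -15.1]
```

Request:
{"name": "move_arm", "arguments": {
  "deltas": [
    [0, 0, 0.001, 0, 0, 0, 0.01],
    [0, 0, 0, 0, 0, 0, 0.01]
  ]
}}

```text
time: 8.25
tcp_pos: [561.3, -153.2, 132.9]
tcp_rot: [2.956, -0.44, 0.739]
wrist_force: [-16.7, 5.8, 20.6]
gripper_width: 35.3
```

```bash
python3 st.py 35 1.571 7
```

```text
rot err [ 0.0002  0.     -0.0179] pos err tool [-0.7 -0.3 -0.1]
[-0.0007, -0.0003, -0.0001, 0.0002, 0.0, -0.0179]
8.25 [-0.29   0.393  2.112  0.037  0.148  1.541] [0.54 1.18 0.06] 35.278807306565525
F in tool [ -5.9  -0.9 -26.5]
```

View pics/zs7.png

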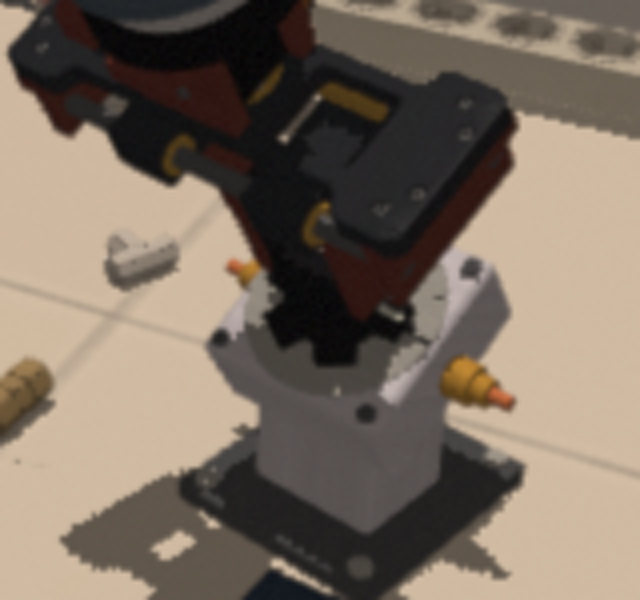

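Request:
{"name": "move_arm", "arguments": {
  "deltas": [
    [0, 0, -0.0015, 0, 0, 0, 0.01],
    [0, 0, 0, 0, 0, 0, 0.045],
    [0, 0, 0, 0, 0, 0, 0.06],
    [0, 0, 0, 0, 0, 0, 0.08],
    [0, 0, 0, 0, 0, 0, 0.085]
  ]
}}

```text
time: 8.9
tcp_pos: [562.0, -153.4, 133.1]
tcp_rot: [2.956, -0.442, 0.74]
wrist_force: [0.7, 0.1, -0.5]
gripper_width: 63.8
```

Request:
{"name": "move_arm", "arguments": {
  "deltas": [
    [0, 0, 0, 0, 0, 0, 0.085],
    [0, 0, -0.01, 0, 0, 0, 0.085],
    [0, 0, -0.03, 0, 0, 0, 0.085],
    [0, 0, -0.04, 0, 0, 0, 0.085],
    [0, 0, -0.04, 0, 0, 0, 0.085]
  ]
}}

```text
time: 9.4
tcp_pos: [506.1, -137.4, 239.9]
tcp_rot: [2.957, -0.443, 0.737]
wrist_force: [0.6, -0.4, 0.7]
gripper_width: 85.1
```

```bash
python3 st.py 35 1.571 8; python3 - <<'E'
import cv2,numpy as np
I=cv2.imread("pics/top8.png");J=cv2.imread("pics/top0.png")
a=np.hstack([J[190:285,370:475],I[190:285,370:475]]);cv2.imwrite("pics/t8.png",np.clip(cv2.resize(a,None,fx=3.7,fy=3.7,interpolation=cv2.INTER_CUBIC)*1.8,0,255).astype(np.uint8))
E
```

```text
rot err [ 0.0003  0.0015 -0.0194] pos err tool [-1.000e-01 -3.000e-01  1.214e+02]
[-0.0001, -0.0003, 0.1214, 0.0003, 0.0015, -0.0194]
9.4 [-0.291  0.107  2.154  0.016  0.393  1.563] [ 0.05  0.31 -0.02] 85.10825044546719
F in tool [ 1.   0.2 -0.3]
```

View pics/zs8.png

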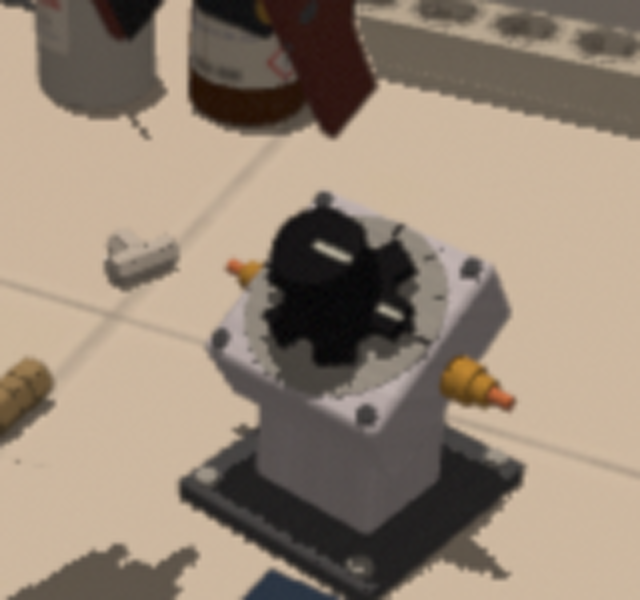

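View pics/wrist8.png

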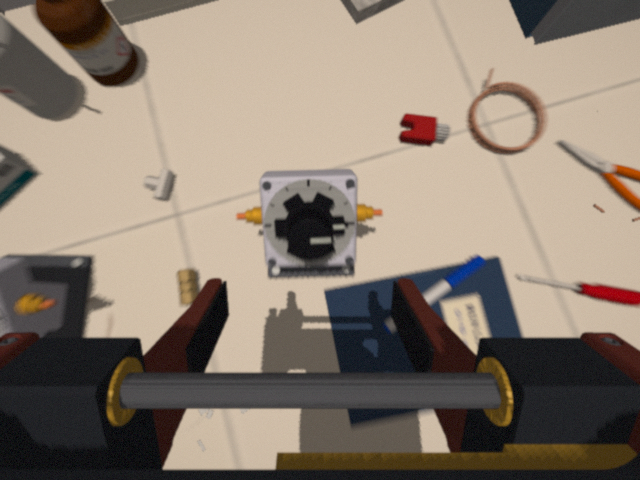

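View pics/t8.png

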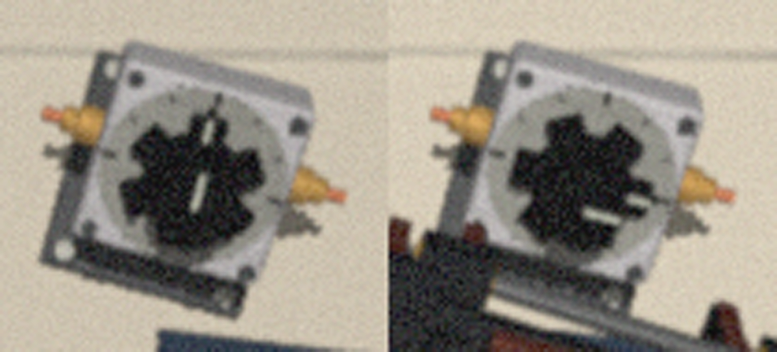

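```bash
python3 - <<'E'
from h import *
d=pickle.load(open("c0.pkl","rb"))
for a,b in(((585,211),(316,244)),((619,220),(351,262)),((628,197),(378,306)),((649,204),(402,319))):
    x,e=tri([ray(d["top"],(np.array(a)-[388.5,0])/3.7+[370,190]-.4),ray(d["scene"],np.array(b)/4+[310,190]-.4)])
    v=x-FC;print(x.round(1),np.round(e,1),"out",(v@N).round(1),"up",(v@U).round(1),"left",(v@np.cross(U,-N)).round(1))
for a,b in(((275,237),(247,68)),((263,281),(219,106))):
    x,e=tri([ray(d["top"],np.array(a)/5+[370,190]-.4),ray(d["scene"],np.array(b)/5+[345,230]-.4)])
    v=x-FC;print("start out",(v@N).round(1),"up",(v@U).round(1))
E
```

```text
[ 556.3 -153.2  140.8] [0.6 0.6] out 44.2 up 0.5 left -1.6
[ 553.2 -168.1  139. ] [1. 1.] out 42.1 up 0.6 left -16.8
[ 566.8 -176.   113.5] [0.3 0.3] out 12.4 up 1.1 left -20.7
[ 564.5 -185.9  112. ] [1. 1.] out 10.9 up 0.7 left -30.9
start out 42.1 up 15.8
start out 42.5 up 0.9
```

View pics/scene8.png

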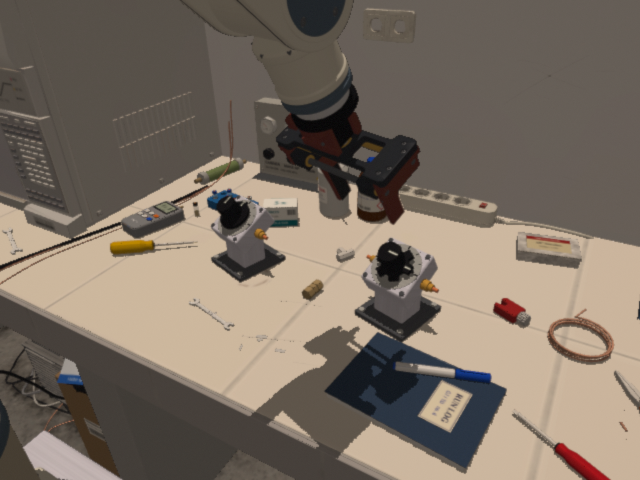

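The flange top is 11–12 mm out and the grip top 42–44 mm, both as at the start, so the knob is home. The pointer is square to its start direction, and nothing else has moved.

Request:
{"name": "move_arm", "arguments": {
  "deltas": [
    [0, 0, 0, 0, 0, 0, 0.085],
    [0, 0, 0, 0, 0, 0, 0.085]
  ]
}}

```text
time: 9.75
tcp_pos: [507.1, -137.7, 237.7]
tcp_rot: [2.957, -0.443, 0.736]
wrist_force: [-0.6, -0.2, -0.3]
gripper_width: 85.5
```

```bash
python3 -c "
from cell import ctrl
print(ctrl.hand_in())"
```

```text
the job is handed in; nothing more can be done
None
```

The left-hand valve is open by a quarter turn. I pulled the notched knob out about 12 mm, turned it about 90° clockwise, pushed it home until the force reached about 27 N, then let go and backed off about 120 mm. I handed the job in at 9.75 s.

**Last checks:**
- **Pointer:** it lies along the right-hand long line, to within a few degrees as seen in the pictures.
- **Knob depth:** the grip top measures 42–44 mm out from the face and the flange 11–12 mm, matching the starting position within about 2 mm. The hand also went as deep as it was at the first grasp. I did not twist the knob afterwards to test the lock.
- **Surroundings:** the plain valve, the loose fittings and the spanner look unmoved in the scene picture.
- **Robot:** it is clear of everything, and the wrist force is about 0.

**One departure:** a wrist joint was close to its limit, so I held the knob with the tool about 2° off the knob's axis. It did not slip.

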